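Swap two damp clay pots on their drying sheets and start the fan

TASK

The squat bowl and the taller pot, both of damp clay, stand on each other's drying sheets. Slide them across the table, never lifting or tipping them nor letting the two touch each other, until the bowl stands in the middle of the round sheet and the pot in the middle of the square one. Then turn the knob of the drying fan clockwise until it clicks over, leaving everything else on the table where it stands.

Things in the scene. Friction and masses are not known exactly. Their poses are not given: they have to be found in the camera images.
- bowl: squat open bowl of brown clay, 0.35 to 0.7 kg, 62 mm high; foot 90 mm across, outside 118 mm across at 25 mm height and 134 mm across at the rim; walls 8 mm thick, inner floor 8 mm above the table. Slides when its wall is pushed low down, from outside or from within. Origin at the centre of its underside, z up. It starts on the square sheet
- pot: taller open pot of the same brown clay, 0.4 to 0.75 kg, 95 mm high, nearly straight-sided; foot 86 mm across, outside 96 mm across at 30 mm height and 102 mm across at the rim; walls 8 mm thick, inner floor 8 mm above the table. Origin at the centre of its underside, z up. Slide it by pushing low on its wall, outside or inside, or it tips. It starts on the round sheet
- square_sheet: pale square drying sheet, 180 x 180 mm, 1 mm thick, fixed flat on the table (no step to slide over); origin at its centre. Left or right of the middle, varying
- round_sheet: pale round drying sheet, 190 mm across, 1 mm thick, fixed flat on the table (no step to slide over); origin at its centre. On the other side of the middle
- fan: grey drying fan at the right, fixed to the table. Origin on the table under the knob's axis. A control pod 100 x 100 mm, 60 mm high, carries the knob; from it a low foot (18 mm high, 120 mm wide) runs 290 mm along the fan's +x to an upright drum 180 mm across and 60 mm thick, 215 mm high, whose centre is at x = 230 mm, y = -30 mm; it blows to the fan's +y
- fan_knob (a joint): angle of the fan's black knob: 0 off, grows as it turns clockwise seen from above, end stop at 1.4 rad. A spring detent pushes it back towards 0 below 0.7 rad and snaps it over to 1.4 beyond, where it stays. Needs up to 0.1 N m
- knob_grip (a point): point on the knob's upright axis at the height to grip, 91 mm above the table. The knob is a disc 72 mm across with an upright grip bar across it, 70 mm long, 16 mm thick, whose top is 103 mm and bottom 69 mm above the table. The bar lies along this point's x axis, which turns with the knob (the fan's x axis at 0); a short white line marks its -x end
- glaze_jar: small closed jar, 60 mm across, 75 mm high, standing between the two sheets; origin at the centre of its underside. Leave it alone
- round_tub: white round lidded tub, 90 mm across, 70 mm high, beyond the right-hand sheet; leave it alone
- tub: white open tub, 110 x 130 mm (x, y), 50 mm high, at the left; leave it alone
- brush_pot: terracotta pot with brushes, 84 mm across, about 230 mm high with the brushes, far left; leave it alone
- board: plywood board, 200 x 140 mm (x, y), 14 mm thick, flat on the left of the table; leave it alone
Things that resemble listed ones, but are neither listed nor needed, are in the scene too. What is shaped like the bowl but blue or purple is not meant. Leave any pink or yellow look-alike of the pot alone.

How it is judged:
On the way, in this order (a step that is already met when the one before it is completed fails the run):
1. the bowl stands on the round sheet and the pot on the square sheet, each within 30 mm of the middle, the knob not yet turned over (horizontal distance between bowl and round_sheet below 0.03 m and horizontal distance between pot and square_sheet below 0.03 m and value of joint fan_knob below 0.7 rad), for 0.2 s.
2. the fan knob has clicked over (value of joint fan_knob above 1.2 rad), for 0.2 s.
At the end, for the whole second after the job is handed in: The bowl's centre is within 30 mm of the centre of the round sheet and the pot's within 30 mm of the centre of the square sheet, both upright (within 0.1 rad) and at rest, and the fan knob stands past its click (over 1.2 rad) (horizontal distance between bowl and round_sheet below 0.03 m and horizontal distance between pot and square_sheet below 0.03 m and linear speed of each of bowl, pot below 0.02 m/s and angle between each of bowl, pot's own z axis and vertical below 0.1 rad and value of joint fan_knob above 1.2 rad); the robot touches nothing.
It fails at once if the bowl or the pot is lifted off the table (over 20 mm) (height (world z) of any of bowl, pot above 0.02 m).
It fails at once if the bowl or the pot is tipped (over 0.3 rad) (angle between any of bowl, pot's own z axis and vertical above 0.3 rad).
It fails at once if the bowl and the pot touch each other (over 1 N) (contact force between bowl and pot above 1 N).
It fails at once if the jar, round tub, square tub, brush pot or board is moved more than 30 mm (distance of any of glaze_jar, round_tub, tub, brush_pot, board from where it was at the start of the episode above 0.03 m).
It also fails if it takes over 72 s, if anything falls off the work surface, if the arm or the gripper's body presses on something with over 40 N, if the wrist force passes 120 N, or if a joint passes its speed limit or range.

ROBOT

A 6-joint arm with a two-finger parallel gripper is mounted at the origin on the work surface. World frame = base frame: x ahead of the robot, y to its left, z up, the work surface at z = 0. Lengths are in m, angles in rad, forces in N, time in s.
With the tool pointing down it reaches from about 0.25 to 0.775 m from the base axis. Payload 4 kg.
Tool frame: the origin (TCP) lies between the finger pads; the fingertips stand 14 mm ahead of it and the grasp point (between the pads) lies 5 mm behind it (tip_reach is the distance from the TCP to the fingertips, in m); z points along the fingers, y is the line along which they close (so a half turn about z gives the same grasp; the last joint's range is limited). The gripper opens to 94 mm and grips with 3 to 60 N. Pads are 16 mm wide; open, the fingers measure 119 mm over their backs; the gripper's body (75 mm by 177 mm) begins 78 mm behind the grasp point.
Start: joints at [-1.359, 0.087, 1.371, -0, 1.684, -0.103], TCP at [0.17, -0.523, 0.22] pointing down, gripper open.
Joint ranges: [-3.1, 3.1], [-0.76, 2.03], [0.27, 2.55], [-1.08, 4.22], [0.17, 2.65], [-2.57, 2.57]. Speed limits (rad/s): [2.79, 2.79, 3.14, 3.14, 3.14, 3.14].

INTERFACE

Orientations are given as [roll, pitch, yaw] about the fixed x, y, z axes, in that order (R = Rz(yaw) Ry(pitch) Rx(roll)).
In Python, from bench import * gives the robot as it stands. The module is installed in compiled form; this text tells all that it offers.
- The arm moves only by the tool servo_tool, never from a script. Its argument "targets" is a list of rows, each a list of 4 numbers: the shift along the tool's x, y, z in cm, then the turn about the tool's z in degrees. A call has 1 to 8 rows; each row is the pose to reach, as a shift and turn from the pose commanded when the call began, along the tool's axes at that moment; what a row does not reach only later rows make up. A row lasts 1/8 s, in which the tool goes at most 62.5 mm and 10.7 degrees, less where a joint would pass 70% of its speed; a pose out of reach is approached as far as the arm can. A call with a gripper value outside its range is refused whole. "claw" is the closure in counts, from 0 (fully open) to 255 (shut), set as the call begins (left out, the last holds). The fingers move at their own pace and stop on an object; the grip force is fixed at half the most. Time passes only in rows, so rows that repeat a pose let the fingers close. It gives the time, the measured TCP pose, the force, the opening and the grip force at its end, in the units of the state.
- get_obs(): the state, without advancing time (a new reading comes with each control period).
- snapshot(name): name is "scene" or "top"; returns the picture (384x512x3 uint8, blue, green, red); there is no depth.
- camera_model(name): a dict with "camera_matrix" (3x3 intrinsics, pixels), "camera_from_world" (4x4, takes a point from world to camera coordinates). Camera axes: x right, y up, looking along -z (the intrinsics and any distortion apply to the point x, -y, -z); pixel columns grow to the right and rows downward; lengths in m; the calibration is good to about 2 mm. A picture is of the moment at which its call begins. camera_model takes no time and is no camera call.
- close_job(): hands the job in; it is judged then, once.
The state is a dict: "time": time; "joint_positions": joint angles; "qvel": joint speeds; "joint_torque": joint torques, N m; "tool_pos": TCP position; "ee_rot": TCP orientation; "wrist_force": force on the tool from outside, world axes, zero at the start; "wrist_torque": the same for the moment, N m; "width": finger opening in m; "finger_force": force on a finger pad.
Only numpy, scipy, OpenCV 4.12 (cv2) and the standard library are available. Lean on these libraries where they do the work, as an engineer would, in place of code of your own. Each camera call takes 0.05 s, during which the arm holds its last target. There are 200 camera calls.

## Working session

There is one attempt and no reset: what is moved stays moved. The work goes in short steps, Python scripts to look and compute and a tool call to move; the robot and the scene stay as the last step left them, time stands still between calls to the robot, and variables do not carry over. Pictures are saved under pics/ and viewed, at most 10 in all, crops included, and the job is handed in when it is done.

Besides the shell and the picture viewer there is one more tool, called after "Request:" by a JSON object that holds its "api" and its "payload". servo_tool: Moves the arm, as the interface text tells. Its arguments: {"type":"object","properties":{"targets":{"type":"array"},"claw":{"type":"number"}},"required":["targets"]}

```bash
mkdir -p pics; cat > h.py <<'E'
from bench import *
import numpy as np, cv2
def cam(n):
    m=camera_model(n); return np.array(m["camera_matrix"]),np.array(m["camera_from_world"]),m
def px2w(n,u,v,z=0.):
    K,T,_=cam(n); d=np.linalg.inv(K)@[u,v,1.]; d=np.array([d[0],-d[1],-d[2]])
    R=T[:3,:3]; o=-R.T@T[:3,3]; d=R.T@d
    return o+d*(z-o[2])/d[2]
def w2px(n,p):
    K,T,_=cam(n); c=T[:3,:3]@np.array(p)+T[:3,3]; q=K@[c[0],-c[1],-c[2]]; return q[:2]/q[2]
E
python3 - <<'E'
from h import *
for n in("scene","top"):
    im=snapshot(n); cv2.imwrite(f"pics/{n}0.png",cv2.resize(im,(800,600),interpolation=cv2.INTER_CUBIC)); 
    K,T,m=cam(n); print(n,[k for k in m],K.tolist(),(-T[:3,:3].T@T[:3,3]).round(3))
o=get_obs(); print(o)
E
```

```text
scene ['camera_matrix', 'camera_from_world'] [[347.39708264139483, 0.0, 261.87369566550063], [0.0, 347.39708264139483, 186.54155514908797], [0.0, 0.0, 1.0]] [ 1.09  -0.554  0.902]
top ['camera_matrix', 'camera_from_world'] [[466.48738085615133, 0.0, 256.29901803617986], [0.0, 466.48738085615133, 198.24199456665872], [0.0, 0.0, 1.0]] [0.443 0.015 1.704]
{'time': 0.1, 'joint_positions': array([-1.35908657e+00,  8.78842779e-02,  1.37207962e+00, -9.72437732e-06,
        1.68360047e+00, -1.03085537e-01]), 'qvel': array([-1.04357129e-04, -1.36889305e-03, -4.96604951e-03, -2.91574215e-05,
        1.99522721e-05, -4.78431005e-04]), 'joint_torque': array([ 2.56564250e-03, -3.41253519e+01, -3.03300798e+01,  7.20746513e-02,
        3.04791739e-02, -1.02039057e-04]), 'tool_pos': array([ 0.17019471, -0.52251987,  0.21843138]), 'ee_rot': array([-3.13963042e+00, -1.93281416e-04,  3.14794022e-01]), 'wrist_force': array([ 0.43715136, -0.30431478, -1.27031051]), 'wrist_torque': array([-0.00598175,  0.01263217,  0.05484207]), 'finger_force': 0.0, 'width': 0.09383852875573713}
```

View pics/top0.png

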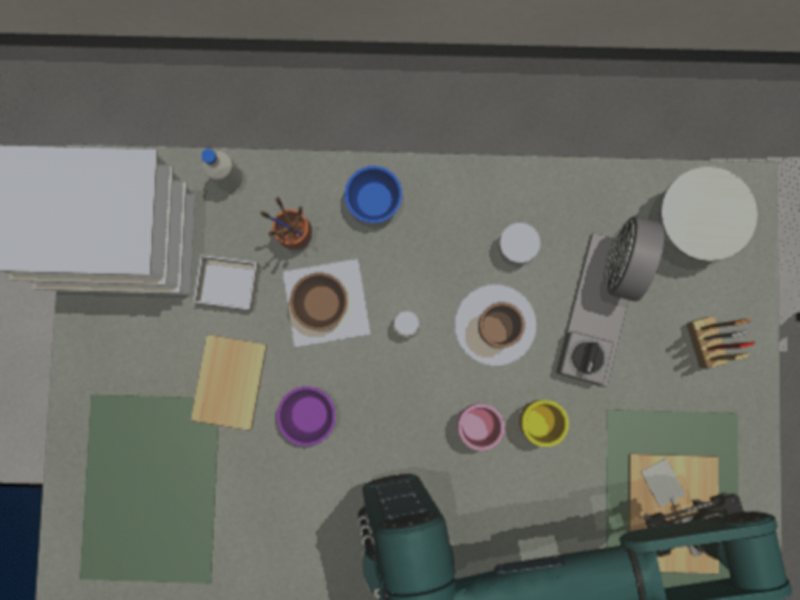

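View pics/scene0.png

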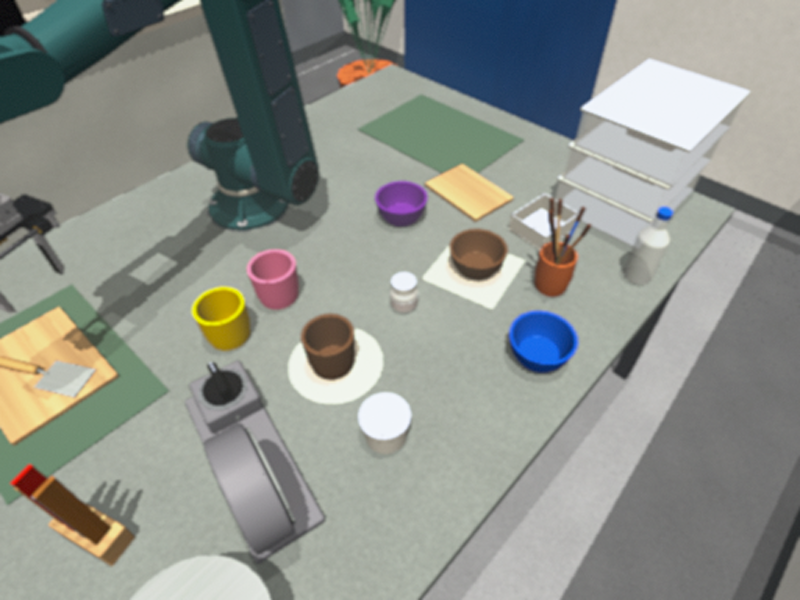

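Both pictures show these (800 px frames):
- **Brown bowl:** top (319,302), on the square sheet.
- **Brown pot:** top (501,325), on the round sheet.
- **Look-alikes of the bowl:** blue (373,195) and purple (306,416).
- **Look-alikes of the pot:** pink (481,427) and yellow (545,423).
- **Other items:** jar (406,324), round tub (519,243), knob (588,356).

By the descriptions I want the two brown ones, which I'll check in a close crop.

```bash
python3 - <<'E'
from h import *
im=snapshot("top")[110:300,170:410]; cv2.imwrite("pics/crop1.png",cv2.resize(im,None,fx=3.2,fy=3.15,interpolation=cv2.INTER_CUBIC))
E
```

```text
(no output)
```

View pics/crop1.png

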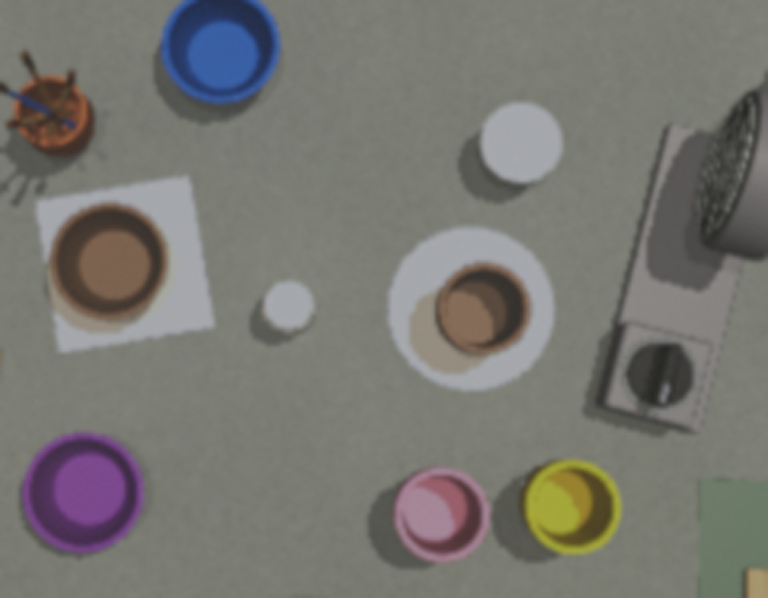

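The close crop confirms brown bowl rim at (108,262) and brown pot rim at (484,308); jar at (288,306), knob at (661,375).

```bash
python3 - <<'E'
from h import *
P=dict(sq1=(38,200,0),sq2=(190,177,0),sq3=(214,327,0),sq4=(60,352,0),rnd=(471,308.5,0),bowl=(108.5,262,.062),pot=(484,308,.095),jar=(288.5,306,.075),rtub=(521,143,.07),brush=(52,115,.08),blue=(221,48,.062),purple=(84,492,.062),pink=(442,514,.095),yellow=(573,507,.095),knobtop=(661,375,.09),knobdisc=(661,375,.069),mark=(663,396,.103),podA=(623,322,.06),podB=(712,345,.06),podC=(697,430,.06),podD=(604,404,.06))
w={}
for k,(a,b,z) in P.items():
    w[k]=px2w("top",170+a/3.2-.35,110+b/3.15-.35,z); print(k,w[k].round(3)[:2])
print("sq",np.mean([w['sq%d'%i] for i in(1,2,3,4)],0).round(3))
print("pod",np.mean([w['pod'+i] for i in'ABCD'],0).round(3), np.degrees(np.arctan2(*(w['podA']-w['podD'])[[1,0]])),np.degrees(np.arctan2(*(w['podB']-w['podC'])[[1,0]])))
E
```

```text
sq1 [0.662 0.309]
sq2 [0.694 0.135]
sq3 [0.519 0.102]
sq4 [0.486 0.277]
rnd [ 0.549 -0.191]
bowl [0.586 0.218]
pot [ 0.544 -0.193]
jar [0.542 0.018]
rtub [ 0.732 -0.234]
brush [0.748 0.284]
blue [0.833 0.101]
purple [0.33  0.235]
pink [ 0.319 -0.152]
yellow [ 0.331 -0.292]
knobtop [ 0.476 -0.385]
knobdisc [ 0.476 -0.391]
mark [ 0.453 -0.384]
podA [ 0.535 -0.351]
podB [ 0.511 -0.448]
podC [ 0.417 -0.432]
podD [ 0.443 -0.331]
sq [0.59  0.206 0.   ]
pod [ 0.476 -0.391  0.06 ] -12.21857780265279 -9.517395194519189
```

Request:
{"api": "servo_tool", "payload": {"targets": [[5.7,-2.4,0,6],[11.4,-4.9,0,12],[17.2,-7.4,0,18],[22.9,-9.9,0,18],[28.6,-12.4,0,18],[34.3,-14.8,0,18],[40,-17.3,0,18],[45.8,-19.8,0,18]], "claw": 149}}

```text
time: 1.15
tool_pos: [0.5451, -0.1917, 0.2192]
ee_rot: [3.141, 0.0, 0.001]
wrist_force: [0.6, -0.8, 0.2]
width: 0.0391
finger_force: 0.0
```

Request:
{"api": "servo_tool", "payload": {"targets": [[0,0,3,0],[0,0,6,0]]}}

```text
time: 1.4
tool_pos: [0.5447, -0.1923, 0.1585]
ee_rot: [3.141, -0.0, 0.003]
wrist_force: [0.7, -0.2, -0.2]
width: 0.0391
finger_force: 0.0
```

```bash
python3 - <<'E'
from h import *
o=get_obs(); print(o["tool_pos"],o["ee_rot"],o["width"],o["wrist_force"])
a=snapshot("top")[150:260,270:380]; b=snapshot("scene")[180:290,160:270]
cv2.imwrite("pics/c2.png",cv2.resize(np.hstack([a,b]),(800,400),interpolation=cv2.INTER_CUBIC))
E
```

```text
[ 0.54474111 -0.19226311  0.15848426] [ 3.14133474e+00 -4.71619586e-05  2.96760055e-03] 0.03908548946299449 [ 0.67165753 -0.18118861 -0.23972278]
```

View pics/c2.png

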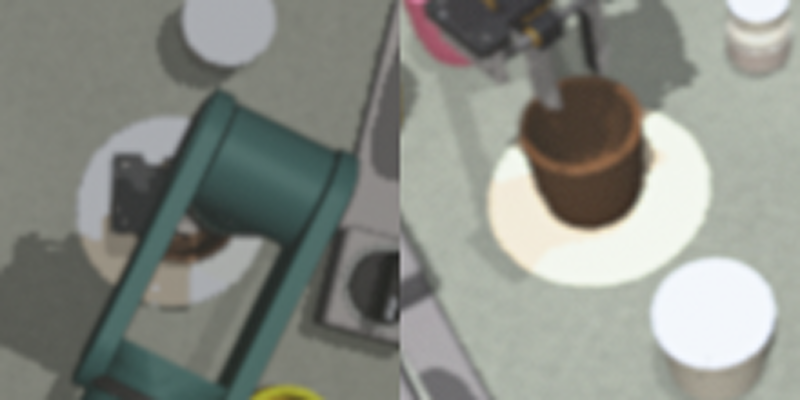

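The crop shows the closed-in fingers hanging over the pot's mouth (scene half, about (550,100)), and the pot standing on the round sheet; I go down into it.

Request:
{"api": "servo_tool", "payload": {"targets": [[0,0,3,0],[0,0,6,0],[0,0,9,0],[0,0,11.5,0],[0,0,12.8,0],[0,0,12.8,0]]}}

```text
time: 2.25
tool_pos: [0.5438, -0.1935, 0.0313]
ee_rot: [-3.141, 0.001, 0.0]
wrist_force: [0.0, -1.1, -0.3]
width: 0.0392
finger_force: 0.0
```

Request:
{"api": "servo_tool", "payload": {"targets": [[0.4,-0.6,0,0],[1.1,-1.7,0,0],[1.9,-3,0,0],[2.8,-4.3,0,0],[3.7,-5.7,0,0],[4.6,-7.1,0,0],[5.5,-8.5,0,0],[6.4,-9.8,0,0]]}}

```text
time: 3.25
tool_pos: [0.6087, -0.095, 0.0328]
ee_rot: [3.139, -0.001, 0.001]
wrist_force: [-3.4, -4.7, 4.6]
width: 0.039
finger_force: 3.0
```

Request:
{"api": "servo_tool", "payload": {"targets": [[0.9,-1.4,0,0],[1.8,-2.8,0,0],[2.7,-4.2,0,0],[3.6,-5.5,0,0],[4.5,-6.9,0,0],[5.3,-8.1,0,0],[5.9,-9.1,0,0],[6.2,-9.5,0,0]]}}

```text
time: 4.25
tool_pos: [0.6701, 0.0006, 0.0324]
ee_rot: [3.141, 0.0, 0.002]
wrist_force: [-3.4, -5.8, 4.8]
width: 0.0393
finger_force: 3.0
```

```bash
python3 - <<'E'
from h import *
o=get_obs(); print(o["tool_pos"],o["ee_rot"],o["width"],o["wrist_force"])
a=snapshot("top")[110:260,170:370]; b=snapshot("scene")[130:280,150:350]
cv2.imwrite("pics/c3.png",cv2.resize(np.hstack([a,b]),(800,300),interpolation=cv2.INTER_CUBIC))
E
```

```text
[6.70102014e-01 5.81352978e-04 3.23909245e-02] [3.14053963e+00 9.30018764e-05 1.88369467e-03] 0.039284312050773804 [-3.43341544 -5.76175751  4.8380458 ]
```

View pics/c3.png

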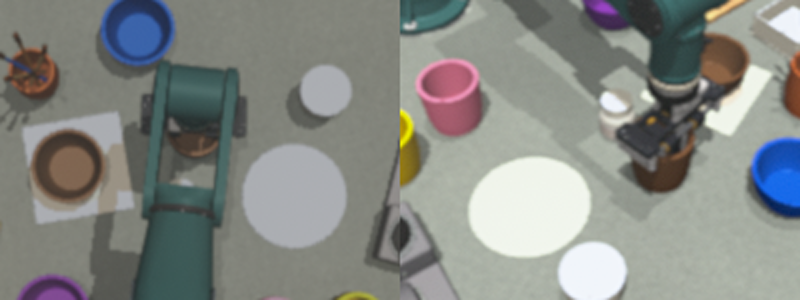

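The picture shows the pot between the jar and the blue bowl, the round sheet empty at crop (530,205), and the bowl untouched at (68,165). I lift out and go to the bowl.

Request:
{"api": "servo_tool", "payload": {"targets": [[-0.3,0.4,0,0],[-0.3,0.4,-4,0],[-0.3,0.4,-8,0],[-0.3,0.4,-12,0],[-2,-5,-12.5,0],[-4,-10.5,-12.5,0],[-6.2,-16,-12.5,0],[-8.4,-21.7,-12.5,0]]}}

```text
time: 5.35
tool_pos: [0.5844, 0.2188, 0.1557]
ee_rot: [-3.14, 0.001, 0.0]
wrist_force: [0.9, 0.2, -0.0]
width: 0.039
finger_force: 0.0
```

Request:
{"api": "servo_tool", "payload": {"targets": [[0,0,0,0],[0,0,4,0],[0,0,8,0],[0,0,11,0],[0,0,12.5,0],[0,0,12.5,0]], "claw": 122}}

```text
time: 6.1
tool_pos: [0.5852, 0.2159, 0.0301]
ee_rot: [3.141, 0.002, -0.0]
wrist_force: [0.1, -0.5, 0.3]
width: 0.0488
finger_force: 0.0
```

Request:
{"api": "servo_tool", "payload": {"targets": [[-0.7,0.6,0,0],[-1.8,1.5,0,0],[-3.2,2.6,0,0],[-4.6,3.7,0,0],[-6,4.9,0,0],[-7.5,6,0,0],[-9,7.2,0,0],[-10.4,8.4,0,0]]}}

```text
time: 7.1
tool_pos: [0.4826, 0.1326, 0.0334]
ee_rot: [-3.14, -0.006, 0.001]
wrist_force: [1.3, 1.6, 0.3]
width: 0.0489
finger_force: 1.7
```

Request:
{"api": "servo_tool", "payload": {"targets": [[-1.3,1.2,0,0],[-2.5,2.3,0,0],[-3.7,3.4,0,0],[-4.8,4.5,0,0],[-5.6,5.8,0,0],[-6,7.4,0,0],[-6.1,9,0,0],[-6.1,10.6,0,0]]}}

```text
time: 8.1
tool_pos: [0.4206, 0.0273, 0.0327]
ee_rot: [-3.138, -0.001, 0.0]
wrist_force: [0.6, 6.7, 6.4]
width: 0.0486
finger_force: 4.2
```

Request:
{"api": "servo_tool", "payload": {"targets": [[0,1.6,0,0],[0,3.2,0,0],[0.2,4.8,0,0],[0.8,6.3,0,0],[1.5,7.7,0,0],[2.4,9,0,0],[3.3,10.2,0,0],[4.3,11.4,0,0]]}}

```text
time: 9.1
tool_pos: [0.4606, -0.0863, 0.0312]
ee_rot: [-3.138, 0.007, 0.0]
wrist_force: [-4.1, 5.7, 7.2]
width: 0.0491
finger_force: 5.2
```

```bash
python3 - <<'E'
from h import *
o=get_obs(); print(o["tool_pos"],o["ee_rot"],o["width"],o["wrist_force"])
a=snapshot("top")[110:290,170:370]; b=snapshot("scene")[110:290,150:350]
cv2.imwrite("pics/c4.png",cv2.resize(np.hstack([a,b]),(800,360),interpolation=cv2.INTER_CUBIC))
E
```

```text
[ 0.46064297 -0.08627824  0.03117045] [-3.13793015e+00  7.27548654e-03  3.06366018e-04] 0.04912983956953565 [-4.06886778  5.6820153   7.24079833]
```

View pics/c4.png

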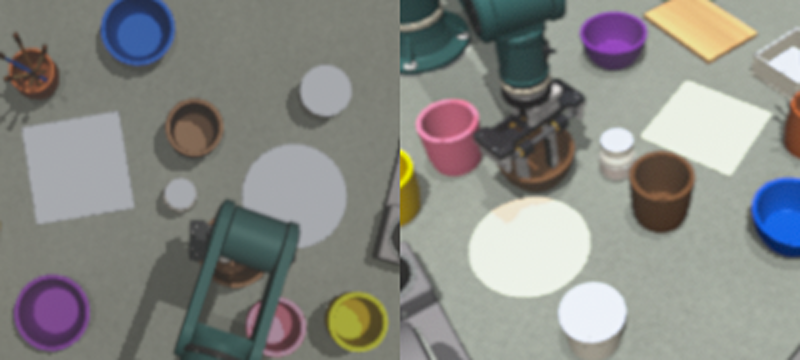

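The bowl is following around the front of the jar (clear of jar and pink pot), the pot stands at crop (194,127), everything else unmoved. On to the round sheet.

Request:
{"api": "servo_tool", "payload": {"targets": [[1.3,1.6,0,0],[2.7,3.2,0,0],[4.1,4.8,0,0],[5.5,6.5,0,0],[6.9,8.1,0,0],[8,9.5,0,0],[8.9,10.6,0,0],[9.3,11.1,0,0]]}}

```text
time: 10.2
tool_pos: [0.5564, -0.1985, 0.0309]
ee_rot: [-3.141, 0.002, 0.0]
wrist_force: [-3.1, 4.1, 2.7]
width: 0.0492
finger_force: 2.8
```

Request:
{"api": "servo_tool", "payload": {"targets": [[-0.4,-0.4,0,0],[-0.4,-0.4,-4,0],[-0.4,-0.4,-8,0],[-0.4,-0.4,-12,0],[2,-5,-12.5,0],[4.5,-10,-12.5,0],[7,-14,-12.5,0],[9,-17,-12.5,0]]}}

```text
time: 11.2
tool_pos: [0.6477, -0.0264, 0.1566]
ee_rot: [3.141, -0.002, 0.002]
wrist_force: [0.9, -1.0, 0.3]
width: 0.049
finger_force: 0.0
```

```bash
python3 - <<'E'
from h import *
o=get_obs(); print(o["tool_pos"],o["ee_rot"],o["width"],o["wrist_force"])
im=snapshot("top"); cv2.imwrite("pics/c5.png",cv2.resize(im[110:270,170:370],(800,600),interpolation=cv2.INTER_CUBIC))
print(px2w("top",266.6,173.2,.095))
E
```

```text
[ 0.64766329 -0.02642473  0.15656451] [ 3.14056490e+00 -1.72419749e-03  2.11810758e-03] 0.04902053114147396 [ 0.90074273 -0.99669819  0.30900893]
[ 0.65778387 -0.00276429  0.095     ]
```

View pics/c5.png

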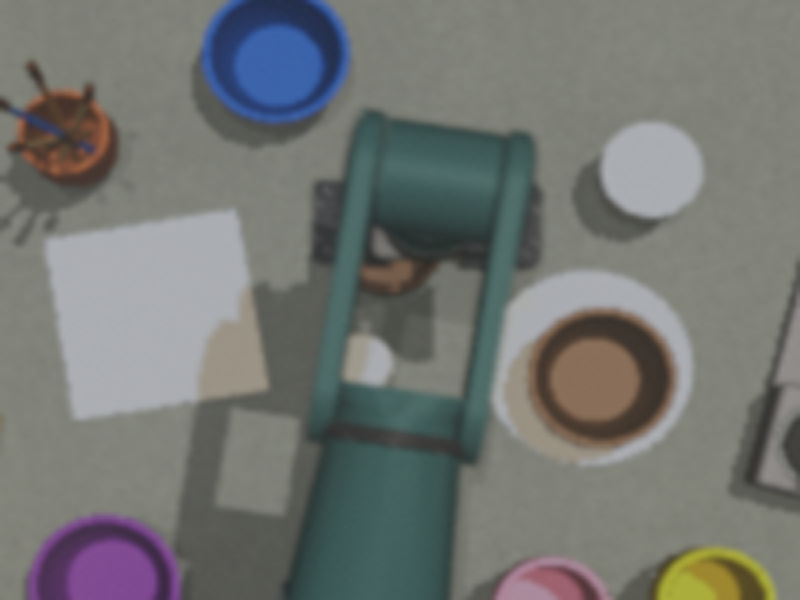

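The bowl's rim centre is at crop (602,377), the round sheet's at (592,367); the pot is under the gripper at about (393,240).

```bash
python3 - <<'E'
from h import *
print(px2w("top",320.1,210.3,.062),px2w("top",170+592.5/4-.4,110+367.5/3.75-.4,0))
E
```

```text
[ 0.53570265 -0.19473527  0.062     ] [ 0.54883093 -0.1938102   0.        ]
```

Request:
{"api": "servo_tool", "payload": {"targets": [[1,-2.3,0,0],[1,-2.3,3,0],[1,-2.3,6,0],[1,-2.3,9,0],[1,-2.3,11.5,0],[1,-2.3,12.5,0],[1,-2.3,12.5,0]], "claw": 149}}

```text
time: 12.12
tool_pos: [0.6565, -0.0053, 0.031]
ee_rot: [3.141, 0.001, 0.0]
wrist_force: [0.3, 0.1, 0.2]
width: 0.0391
finger_force: 0.0
```

Request:
{"api": "servo_tool", "payload": {"targets": [[0,-0.7,0,0],[0,-1.9,0,0],[-0.1,-3.4,0,0],[-0.3,-5,0,0],[-0.6,-6.6,0,0],[-1.1,-8.1,0,0],[-1.8,-9.6,0,0],[-2.6,-11,0,0]]}}

```text
time: 13.12
tool_pos: [0.632, 0.1056, 0.033]
ee_rot: [3.141, -0.004, 0.001]
wrist_force: [2.8, -4.9, 4.8]
width: 0.039
finger_force: 2.7
```

Request:
{"api": "servo_tool", "payload": {"targets": [[-0.8,-1.5,0,0],[-1.6,-3,0,0],[-2.4,-4.5,0,0],[-3.2,-6,0,0],[-3.9,-7.5,0,0],[-4.5,-8.9,0,0],[-4.8,-10,0,0],[-4.9,-10.4,0,0]]}}

```text
time: 14.12
tool_pos: [0.5821, 0.2093, 0.0325]
ee_rot: [3.141, -0.002, 0.002]
wrist_force: [1.7, -6.2, 5.9]
width: 0.0392
finger_force: 3.5
```

Request:
{"api": "servo_tool", "payload": {"targets": [[0.4,0.3,0,0],[0.4,0.3,-4,0],[0.4,0.3,-8,0],[0.4,0.3,-13,0],[-2,6,-13,0],[-4,12,-13,0],[-6,18,-13,0],[-8,24,-13,0]]}}

```text
time: 15.12
tool_pos: [0.5013, -0.0296, 0.1603]
ee_rot: [-3.139, 0.002, 0.002]
wrist_force: [0.1, -0.1, 0.1]
width: 0.0389
finger_force: 0.0
```

```bash
python3 - <<'E'
from h import *
o=get_obs(); print(o["tool_pos"],o["ee_rot"],o["width"],o["wrist_force"])
im=snapshot("top"); cv2.imwrite("pics/c6.png",cv2.resize(im[110:270,170:370],(800,600),interpolation=cv2.INTER_CUBIC))
E
```

```text
[ 0.50126103 -0.02961017  0.16032968] [-3.13892758e+00  1.62130401e-03  1.78807242e-03] 0.038904859235005786 [ 0.09512121 -0.05240437  0.10957203]
```

View pics/c6.png

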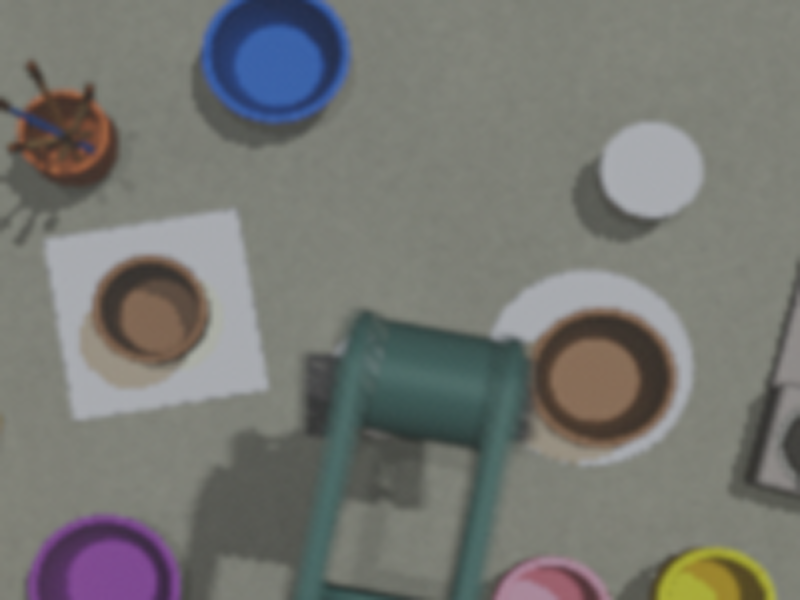

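Request:
{"api": "servo_tool", "payload": {"targets": [[-0.4,6,0,4],[-0.8,12,0,8],[-1.2,18,0,11],[-1.7,24,0,11],[-2.1,30,0,11],[-2.5,36.1,0,11],[-2.5,36.1,0,11]], "claw": 0}}

```text
time: 16.05
tool_pos: [0.4769, -0.3929, 0.159]
ee_rot: [-3.139, 0.002, -0.196]
wrist_force: [-0.3, 0.6, -0.4]
width: 0.0938
finger_force: 0.0
```

```bash
python3 - <<'E'
from h import *
print("pot",px2w("top",207.35,192.5,.095))
o=get_obs(); print(o["tool_pos"],o["ee_rot"],o["joint_positions"])
b=snapshot("scene"); print(w2px("scene",[.476,-.391,.103]))
cv2.imwrite("pics/c7.png",cv2.resize(b[200:320,90:230],(700,600),interpolation=cv2.INTER_CUBIC))
E
```

```text
pot [0.58496173 0.20072896 0.095     ]
[ 0.47691454 -0.39285882  0.15895336] [-3.13867822e+00  2.18725493e-03 -1.96375860e-01] [-7.81455808e-01  2.58478552e-01  1.29314214e+00  1.22204165e-03
  1.59340494e+00  9.85745096e-01]
[138.26411739 240.23283916]
```

View pics/c7.png

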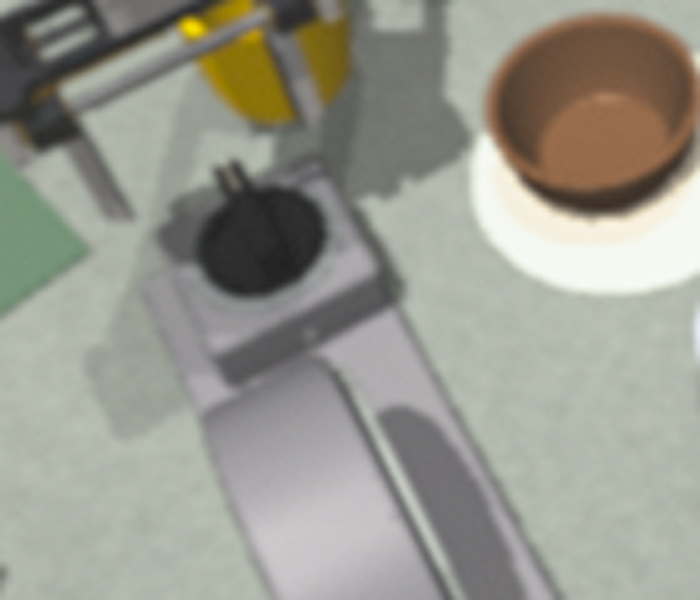

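The pot is within 7 mm of its sheet's middle. The open fingers hang on both sides of the knob's bar (crop (245,215)), aligned with it. Now down, grip, turn.

Request:
{"api": "servo_tool", "payload": {"targets": [[0,0,3,0],[0,0,5.5,0],[0,0,7,0],[0,0,7,0]]}}

```text
time: 16.6
tool_pos: [0.4777, -0.3883, 0.09]
ee_rot: [-3.139, 0.002, -0.19]
wrist_force: [-0.6, -0.1, 0.2]
width: 0.0939
finger_force: 0.0
```

Request:
{"api": "servo_tool", "payload": {"targets": [[0,0,0,0],[0,0,0,0],[0,0,0,0],[0,0,0,0],[0,0,0,0],[0,0,0,0]], "claw": 255}}

```text
time: 17.35
tool_pos: [0.4778, -0.3903, 0.0914]
ee_rot: [-3.142, 0.0, -0.191]
wrist_force: [0.5, -0.4, -0.2]
width: 0.0374
finger_force: 0.0
```

Request:
{"api": "servo_tool", "payload": {"targets": [[0,0,0,0],[0,0,0,0],[0,0,0,0],[0,0,0,0],[0,0,0,0]]}}

```text
time: 17.98
tool_pos: [0.478, -0.3895, 0.0915]
ee_rot: [-3.14, 0.0, -0.191]
wrist_force: [0.5, 5.3, 1.2]
width: 0.0157
finger_force: 29.9
```

Request:
{"api": "servo_tool", "payload": {"targets": [[0,0,0,9],[0,0,0,18],[0,0,0,27],[0,0,0,36],[0,0,0,45],[0,0,0,54],[0,0,0,63],[0,0,0,70]]}}

```text
time: 18.98
tool_pos: [0.4769, -0.3903, 0.0914]
ee_rot: [3.139, 0.0, -1.417]
wrist_force: [-2.9, 2.8, 1.0]
width: 0.0157
finger_force: 29.8
```

Turned by 70° with the bar held. I open, let it snap over, and rise.

Request:
{"api": "servo_tool", "payload": {"targets": [[0,0,0,0],[0,0,0,0],[0,0,0,0],[0,0,0,0],[0,0,0,0],[0,0,0,0],[0,0,0,0],[0,0,0,0]], "claw": 0}}

```text
time: 19.98
tool_pos: [0.4778, -0.3903, 0.0915]
ee_rot: [3.142, -0.0, -1.413]
wrist_force: [0.3, -0.3, 0.6]
width: 0.092
finger_force: 0.0
```

Request:
{"api": "servo_tool", "payload": {"targets": [[0,0,-4,0],[0,0,-8,0],[0,0,-13,0],[6,0,-13,0],[12,0,-13,0],[17,0,-13,0],[17,0,-13,0],[17,0,-13,0]]}}

```text
time: 20.98
tool_pos: [0.5045, -0.5577, 0.2209]
ee_rot: [3.141, 0.001, -1.413]
wrist_force: [0.6, -0.1, 0.0]
width: 0.094
finger_force: 0.0
```

```bash
python3 - <<'E'
from h import *
o=get_obs(); print(o["tool_pos"],o["ee_rot"],o["wrist_force"])
a=snapshot("top"); b=snapshot("scene")
cv2.imwrite("pics/c8.png",np.hstack([cv2.resize(b[120:300,80:370],(500,310),interpolation=cv2.INTER_CUBIC),cv2.resize(a[190:270,340:420],(300,310),interpolation=cv2.INTER_CUBIC)]))
E
```

```text
[ 0.50450716 -0.55772391  0.22092844] [ 3.14132401e+00  1.32782489e-03 -1.41302723e+00] [ 0.59538948 -0.05752027  0.00091744]
```

View pics/c8.png

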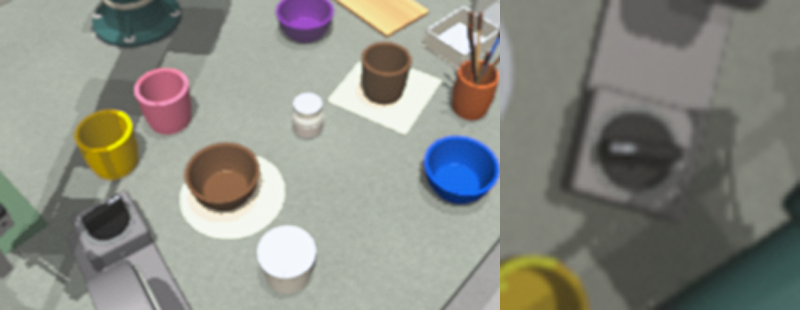

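The knob's bar now lies across the pod with its white mark to the left (top crop (622,148)), so it has clicked over. Bowl and pot stand on their sheets and the gripper is clear.

```bash
python3 -c "
from bench import *
print(close_job())"
```

```text
the job is handed in; nothing more can be done
None
```

I handed the job in at about 21 s: the bowl stands about 13 mm from the middle of the round sheet and the pot about 7 mm from the middle of the square one. The fan knob looked clicked over in the last picture and nothing else was seen to move, but the hand-in returned no verdict.

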